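Back the sample carousel up one notch

TASK

The sample carousel has been fed one notch too far. With a fingertip lift the weighted pawl out of the wheel's rim until it stays open by itself, push the wheel back exactly one notch (counter-clockwise seen from above, one eighth of a turn), then tip the pawl back so that its nose drops fully into the notch now below it. Work gently and grasp nothing: the vials stay standing in their wells and everything else on the bench stays where it is.

Things in the scene. Friction and masses are not known exactly. Their poses are not given: they have to be found in the camera images.
- loader: Sample carousel, fixed to the bench: low round white housing, 252 mm across, 40 mm high, carrying a flat aluminium wheel and, on its own +x side, a bracket with the pawl. Origin: centre of its underside on the bench, on the wheel's axis; z up; x points from the wheel's axis to the pawl. Place and yaw vary.
- wheel_axis (a point): Centre of the wheel's upper face, 52 mm above the bench; axes as the loader's (not turning with the wheel). Wheel 240 mm across. On its rim (radius 105 to 120 mm) eight teeth stand 10 mm higher, to 62 mm, with eight notches between them, 22 mm wide, 45 degrees apart.
- wheel (a joint): Wheel's turn, rad; starts at 0 (within 0.03), a notch under the pawl's nose. Clockwise seen from above = forward, positive; counter-clockwise = backward, negative. One notch back is -0.785. Slight friction (about 1 N at a post), stays where left. Pawl down: about 4 mm play at the rim, either way, locked backward; turned forward it cams the pawl up.
- pawl (a joint): Pawl's swing on its level hinge, rad: 0 = nose fully down in a notch; grows as the nose lifts and the knob tips outward, away from the wheel; stop at 0.68. Weighted, under 1 N at the knob: let go below about 0.3 it falls shut, above about 0.4 it falls open and stays. The nose enters a notch if the wheel is within about 0.03 rad of it, else it rests on a tooth at about 0.2.
- pawl_hinge (a point): Hinge of the pawl, 150 mm from the wheel's axis along the loader's +x and 70 mm above the bench; axes as the loader's. Two bracket cheeks reach to 82 mm above the bench, 30 mm wide over both (along y).
- pawl_knob (a point): Centre of the black ball knob (22 mm across) at the top of the pawl's lever, a flat steel strip 6 x 14 mm, 55 mm from the hinge. Pawl down: straight above the hinge, 125 mm above the bench. Pawl open: 35 mm farther out, 113 mm above the bench. A finger that closes it should rise with the knob along its arc about the hinge.
- pawl_nose (a point): Underside of the pawl's steel nose, 38 mm from the hinge towards the wheel, 53 mm above the bench when down (the arm to it is 14 mm wide). The nose is 12 mm long radially; 7 mm wide at its tip and 14 mm above.
- post0 (a point): Centre of the top of an upright steel post on the wheel, 14 mm thick, standing 58 mm above the wheel's face (top 110 mm above the bench), 85 mm from the wheel's axis; it turns with the wheel. At the start it stands 45 degrees counter-clockwise (seen from above) of the loader's x axis.
- post1 (a point): Centre of the top of an upright steel post on the wheel, 14 mm thick, standing 58 mm above the wheel's face (top 110 mm above the bench), 85 mm from the wheel's axis; it turns with the wheel. At the start it stands 135 degrees counter-clockwise (seen from above) of the loader's x axis.
- post2 (a point): Centre of the top of an upright steel post on the wheel, 14 mm thick, standing 58 mm above the wheel's face (top 110 mm above the bench), 85 mm from the wheel's axis; it turns with the wheel. At the start it stands 225 degrees counter-clockwise (seen from above) of the loader's x axis.
- post3 (a point): Centre of the top of an upright steel post on the wheel, 14 mm thick, standing 58 mm above the wheel's face (top 110 mm above the bench), 85 mm from the wheel's axis; it turns with the wheel. At the start it stands 315 degrees counter-clockwise (seen from above) of the loader's x axis.
- vial0: Loose amber vial with white cap, 24 mm across, 47 mm tall, standing in a 10 mm deep well of the wheel 44 mm from its axis, turning with it; its top is 99 mm above the bench. Origin: centre of its underside, 52 mm above the bench.
- vial1: Loose amber vial with white cap, 24 mm across, 47 mm tall, standing in a 10 mm deep well of the wheel 44 mm from its axis, turning with it; its top is 99 mm above the bench. Origin: centre of its underside, 52 mm above the bench.
- jar: Bystander, to be left alone: small amber screw-top jar, 44 mm across, 60 mm tall, beside the loader. Origin: centre of its underside.
- beaker: Bystander, to be left alone: clear plastic cup, 52 mm across, 65 mm tall, beside the loader. Origin: centre of its underside.
- bottle: Bystander, to be left alone: white plastic bottle, 60 mm across, 150 mm tall. Origin: centre of its underside.
- tipbox: Bystander, to be left alone: grey box with a white lid, 90 x 120 x 57 mm. Origin: centre of its underside.
- rack: Bystander, to be left alone: steel rack of capped sample tubes, 70 x 180 x 91 mm. Origin: centre of its underside.
- dish: Bystander, to be left alone: flat clear dish, 90 mm across, 16 mm tall. Origin: centre of its underside.
- pen: Bystander, to be left alone: black pen, 12 mm thick, 142 mm long, lying. Origin: its middle.

How it is judged:
On the way, in this order (a step that is already met when the one before it is completed fails the run):
1. the pawl is lifted and stays open while the wheel still stands in its first notch (value of joint pawl above 0.5 rad and value of joint wheel between -0.15 and 0.15 rad), for 0.2 s.
2. with the pawl open, the wheel is pushed back one notch (within 0.1 rad) (value of joint pawl above 0.5 rad and value of joint wheel between -0.885 and -0.685 rad), for 0.2 s.
3. the pawl is down in the new notch (value of joint pawl below 0.06 rad and value of joint wheel between -0.855 and -0.715 rad), for 0.2 s.
At the end, for the whole second after the job is handed in: the wheel stands one notch back from its start (-0.785 rad, within 0.07) at rest, the pawl's nose is fully down in that notch (pawl below 0.06 rad), and both vials stand in their wells (all of step 3 and velocity of joint wheel between -0.05 and 0.05 rad/s and height (world z) of each of vial0, vial1 below 0.058 m and angle between each of vial0, vial1's own z axis and vertical below 0.2 rad); the robot touches nothing.
It fails at once if the wheel is turned forward by more than 0.3 rad, or back by more than one and a half notches (value of joint wheel above 0.3 rad or value of joint wheel below -1.18 rad).
It fails at once if the carousel, its wheel or its pawl is pushed, squeezed or forced with more than 30 N (contact force between any of the fingers, the arm and loader above 30 N).
It fails at once if a vial is lifted or tipped over (height (world z) of any of vial0, vial1 above 0.064 m or angle between any of vial0, vial1's own z axis and vertical above 0.5 rad).
It fails at once if a bystander on the bench is moved by more than 20 mm (distance of any of jar, beaker, bottle, tipbox, rack, dish, pen from where it was at the start of the episode above 0.02 m).
It also fails if it takes over 64 s, if anything falls off the work surface, if the arm or the gripper's body presses on something with over 40 N, if the wrist force passes 120 N, or if a joint passes its speed limit or range.

ROBOT

A 6-joint arm with a two-finger parallel gripper is mounted at the origin on the work surface. World frame = base frame: x ahead of the robot, y to its left, z up, the work surface at z = 0. Lengths are in m, angles in rad, forces in N, time in s.
With the tool pointing down it reaches from about 0.25 to 0.85 m from the base axis. Payload 12.5 kg.
Tool frame: the origin (TCP) lies on the mounting face of the last link; the fingertips stand 186 mm ahead of it and the grasp point (between the pads) lies 167 mm ahead of it (manip.finger_overhang is the distance from the TCP to the fingertips, in m); x points along the fingers, y is the direction in which the jaws open and shut, and the axes are right-handed (so a half turn about x gives the same grasp; the last joint's range is limited). The gripper opens to 93 mm and grips with 3 to 60 N. Pads are 15 mm wide; open, the fingers measure 128 mm over their backs; the gripper's body (75 mm by 188 mm) begins 65 mm behind the grasp point.
Start: joints at [1.037, 0.351, 1.652, -0, 1.139, -0.085], TCP at [0.239, 0.496, 0.405] pointing down, gripper open.
Joint ranges: [-2.75, 2.75], [-0.79, 2.1], [0.01, 2.65], [-1.57, 4.71], [0.07, 3.14], [-2.87, 2.87]. Speed limits (rad/s): [2.22, 2.22, 2.79, 3.14, 3.14, 3.14].

INTERFACE

Orientations are given as [roll, pitch, yaw] about the fixed x, y, z axes, in that order (R = Rz(yaw) Ry(pitch) Rx(roll)).
In Python, from plant import manip gives the robot as it stands.
- The arm moves only by the tool play_rows, never from a script. Its argument "motion" is one flat list of numbers, 5 for each row, row after row: the gripper command: -1 is shut, 1 is fully open, values between are in proportion, then the shift along the tool's x, y, z in cm, then the turn about the tool's x in rad. In form: [jaw, tx, ty, tz, roll, jaw, tx, ty, tz, roll, ...]. A call has 1 to 5 rows; each row is the pose to reach, as a shift and turn from the pose commanded when the call began, along the tool's axes at that moment; what a row does not reach only later rows make up. A row lasts 1/8 s, in which the tool goes at most 62.5 mm and 10.7 degrees, less where a joint would pass 70% of its speed; a pose out of reach is approached as far as the arm can. A call with a gripper value outside its range is refused whole. The fingers move at their own pace and stop on an object; "grip_force" is the grip in N (left out, the last holds). Time passes only in rows, so rows that repeat a pose let the fingers close. It gives the time, the measured TCP pose, the force and the opening at its end, in the units of the state.
- manip.observe(): the state, without advancing time (a new reading comes with each control period).
- manip.camera(name): name is "scene" or "top" or "wrist"; returns a dict with "pixels" (480x640x3 uint8, red, green, blue), "z_map" (480x640 float32, m along the optical axis (not along the pixel's ray), 0 where there is no reading), "K" (3x3 intrinsics, pixels), "position" and "rotation" of the camera in the world. Camera axes: x right, y down, z forward; pixel columns grow to the right and rows downward; lengths in m; the calibration is good to about 2 mm. A picture is of the moment at which its call begins.
- manip.sign_off(): hands the job in, once; it reports no verdict.
The state is a dict: "clock": time; "joint_positions": joint angles; "joint_velocities": joint speeds; "joint_torque": joint torques, N m; "ee_pos": TCP position; "eef_rot": TCP orientation; "ft_force": force on the tool from outside, world axes, zero at the start; "ft_torque": the same for the moment, N m; "width": opening from 0.0 (shut) to 1.0 (fully open).
Only numpy, scipy, OpenCV 4.12 (cv2) and the standard library are available. Lean on these libraries where they do the work, as an engineer would, in place of code of your own. Each camera call takes 0.05 s, during which the arm holds its last target.

## Working session

There is one attempt and no reset: what is moved stays moved. The work goes in short steps, Python scripts to look and compute and a tool call to move; the robot and the scene stay as the last step left them, time stands still between calls to the robot, and variables do not carry over. Pictures are saved under pics/ and viewed, and the job is handed in when it is done.

Besides the shell and the picture viewer there is one more tool, called by a JSON object that holds its "name" and its "arguments", one argument or row to a line. play_rows: Moves the arm, as the interface text tells. Its arguments: {"type":"object","properties":{"motion":{"type":"array","items":{"type":"number"}},"grip_force":{"type":"number"}},"required":["motion"]}

```bash
ls; mkdir -p pics; python3 - <<'E'
from plant import manip
import cv2,numpy as np
s=manip.observe();print(s)
print(manip.finger_overhang)
for n in("scene","top"):
    c=manip.camera(n);cv2.imwrite(f"pics/{n}0.png",c["pixels"][:,:,::-1]);np.savez(f"{n}0.npz",**c);print(n,c["K"],c["position"],c["rotation"])
E
```

```text
pics
{'clock': 0.0, 'joint_positions': array([ 1.03739671e+00,  3.51222549e-01,  1.65242495e+00,  3.37231613e-05,
        1.13910534e+00, -8.45670912e-02]), 'joint_velocities': array([-0.00014465,  0.00014743, -0.00158719, -0.00017059, -0.00064211,
       -0.00156127]), 'joint_torque': array([-1.17461677e-04, -4.97309840e+01, -2.85262102e+01,  6.98366272e-02,
        2.57076637e-02, -1.10965082e-04]), 'ee_pos': array([0.23854376, 0.49543148, 0.40420848]), 'eef_rot': array([-1.68174349,  1.56963573, -2.13059015]), 'ft_force': array([0.29190779, 0.6088842 , 0.20816076]), 'ft_torque': array([-0.01153202, -0.03971747, -0.00200727]), 'width': 1.0024924336415797}
0.1861
scene [[457.62935297   0.         315.82813434]
 [  0.         457.62935297 239.29887463]
 [  0.           0.           1.        ]] [ 1.16011462 -0.71229888  0.72643208] [-2.13013653  0.02562605  0.64587646]
top [[538.81426969   0.         315.68652801]
 [  0.         538.81426969 237.55474035]
 [  0.           0.           1.        ]] [0.3721909  0.04468704 1.60940142] [-3.01525351 -0.0144544  -1.54537697]
```

View pics/scene0.png

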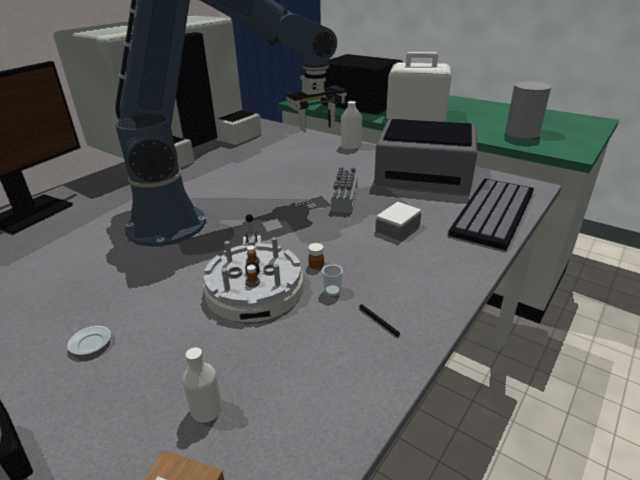

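View pics/top0.png

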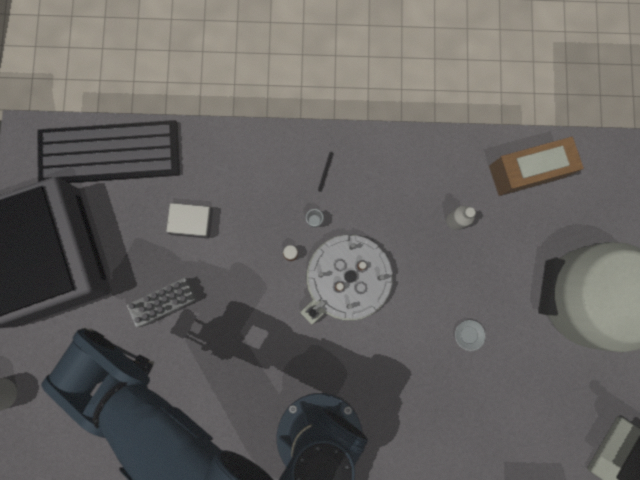

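```bash
cat > h.py <<'E'
import numpy as np,cv2
from scipy.spatial.transform import Rotation as R
def load(f): return dict(np.load(f))
def rot(c): return R.from_euler('xyz',c["rotation"]).as_matrix()
def ray(c,px,z):
    d=rot(c)@np.linalg.inv(c["K"])@np.array([px[0],px[1],1.]); t=(z-c["position"][2])/d[2]; return c["position"]+t*d
def proj(c,P):
    q=rot(c).T@(np.asarray(P)-c["position"]); u=c["K"]@q; return u[:2]/u[2]
def zoom(c,x0,y0,w,h,s,f):
    cv2.imwrite(f,cv2.resize(np.ascontiguousarray(c["pixels"][y0:y0+h,x0:x0+w,::-1]),None,fx=s,fy=s,interpolation=cv2.INTER_CUBIC))
def cloud(c,st=1):
    z=c["z_map"];v,u=np.nonzero(z>0); zz=z[v,u]
    p=np.linalg.inv(c["K"])@np.vstack([u,v,np.ones(len(u))])*zz
    return (rot(c)@p).T+c["position"],u,v
E
python3 - <<'E'
from h import *
t=load("top0.npz");s=load("scene0.npz")
zoom(t,270,200,160,140,5,"pics/topz.png");zoom(s,190,200,170,130,4.5,"pics/scz.png")
for c in(t,s):
    P,u,v=cloud(c)
    print(ray(c,(350,277),.052))
    m=(np.hypot(P[:,0]-.37,P[:,1]+.05)<.25)&(P[:,2]>.03)
    q=P[m];print(q.min(0),q.max(0),len(q))
    # wheel teeth outer circle fit via wheel-height points
    w=q[(q[:,2]>.045)&(q[:,2]<.067)]; (cx,cy),r=cv2.minEnclosingCircle(w[:,:2].astype(np.float32)); print(cx,cy,r)
E
```

```text
[ 0.45837066 -0.07484215  0.052     ]
[ 0.32164185 -0.19650014  0.03002683] [0.60861147 0.1216917  0.14420947] 6207
0.47074007987976074 -0.031408730894327164 0.1630382537841797
[0.67119463 0.04665078 0.052     ]
[ 0.12274085 -0.20382686  0.03001657] [0.61226506 0.11762241 0.28312911] 6121
0.4745436906814575 -0.03710972145199776 0.163284569978714
```

```bash
sleep 0
```

```text
(no output)
```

View pics/topz.png

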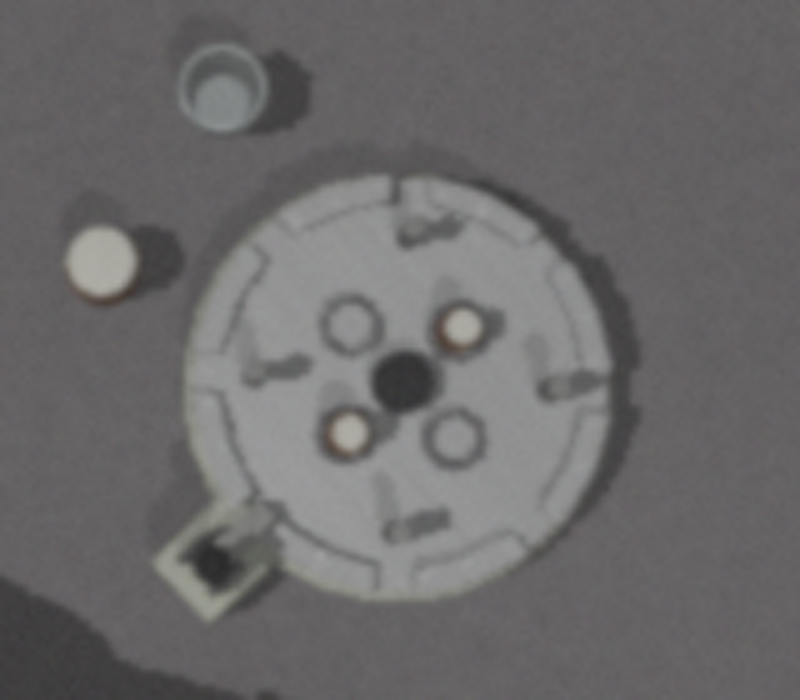

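View pics/scz.png

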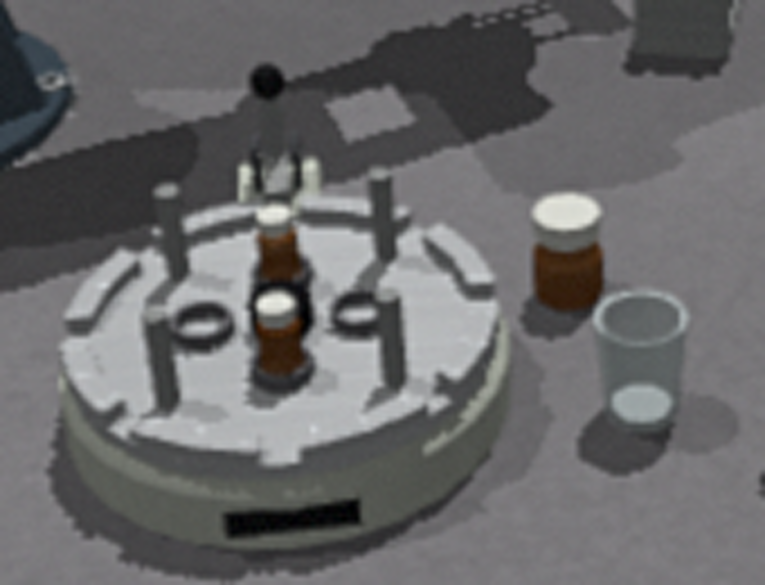

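Top view: the wheel hub is at about pixel (350.6, 276.4), the knob at (312.6, 312.6), the jar at (290, 252) and the beaker at (315, 217). The scene view agrees: knob at (249, 218), with the jar and beaker on the right. Next I fit the positions precisely.

```bash
python3 - <<'E'
from h import *
t=load("top0.npz");s=load("scene0.npz")
for n,c in(("top",t),("scene",s)):
    P,u,v=cloud(c)
    d=np.hypot(P[:,0]-.457,P[:,1]+.075)
    w=P[(d<.135)&(P[:,2]>.049)&(P[:,2]<.0655)]
    # circle edge: enclosing
    (cx,cy),r=cv2.minEnclosingCircle(w[:,:2].astype(np.float32)); print(n,"wheel",cx,cy,r, np.median(w[:,2]))
    tp=(d<.11)&(P[:,2]>.101)&(P[:,2]<.118)
    h=(d>.13)&(d<.2)&(P[:,2]>.108)&(P[:,2]<.15)
    img=np.zeros((480,640),np.uint8);img[v[tp],u[tp]]=255;img[v[h],u[h]]=255
    k,l,st,ce=cv2.connectedComponentsWithStats(img)
    for i in range(1,k):
        m=l[v,u]==i; print(st[i],ce[i],P[m].mean(0),P[m].max(0))
print("top knob",ray(t,(312.6,312.6),.125),"hub",ray(t,(350.6,276.4),.06))
print("scene knob",ray(s,(190+267/4.5,200+82/4.5),.125))
for p in((412,235),(255,375),(403,530),(555,388)):
  pass
for nm,p,z in(("jar",(290.2,252),.06),("beaker",(314.5,217.5),.03)): print(nm,ray(t,p,z))
E
```

```text
top wheel 0.45456841588020325 -0.06922971457242966 0.12881268560886383 0.05426243132728237
[350 243   5   5  18] [352.         244.94444444] [ 0.54508969 -0.07447136  0.10963459] [ 0.55068891 -0.06865443  0.11287167]
[360 262   1   1   1] [360. 262.] [ 0.49845512 -0.09843524  0.10129538] [ 0.49845512 -0.09843524  0.10129538]
[362 262   3   2   5] [362.8 262.6] [ 0.49667576 -0.10597121  0.10491671] [ 0.49845606 -0.10351674  0.10856949]
[362 265   3   4   5] [362.8 266.8] [ 0.48503039 -0.1063209   0.1031086 ] [ 0.49004275 -0.10392241  0.105163  ]
[359 266   1   1   1] [359. 266.] [ 0.48691803 -0.09553556  0.10408754] [ 0.48691803 -0.09553556  0.10408754]
[319 272   5   5  19] [320.63157895 273.73684211] [0.4621542  0.01150378 0.10889677] [0.46713005 0.01615249 0.11413316]
[379 275   5   5  21] [381.14285714 276.80952381] [ 0.45798394 -0.15720654  0.1096481 ] [ 0.46299833 -0.15064606  0.11525765]
[337 285   4   2   4] [338.5 285.5] [ 0.43100598 -0.03920251  0.10376502] [ 0.43245089 -0.03505187  0.10668606]
[342 287   1   1   1] [342. 287.] [ 0.42709988 -0.04905536  0.1036007 ] [ 0.42709
[... 698 characters left out ...]
3201]
[224 241   6   6  30] [226.46666667 243.46666667] [ 0.3766152  -0.07633169  0.10680288] [ 0.38347332 -0.06934835  0.11095345]
[273 264   6   6  32] [275.53125 266.625  ] [ 0.54704199 -0.08175724  0.10747787] [ 0.55374939 -0.07493957  0.11168492]
[221 268   7   7  34] [223.85294118 271.14705882] [ 0.46030009 -0.16410384  0.10734641] [ 0.46641173 -0.15520286  0.1108335 ]
[249 268   1   1   1] [249. 268.] [ 0.49307624 -0.11559884  0.10124091] [ 0.49307624 -0.11559884  0.10124091]
top knob [0.35464094 0.03120259 0.125     ] hub [ 0.45969607 -0.07592459  0.06      ]
scene knob [0.35738605 0.02931579 0.125     ]
jar [0.52548259 0.09979516 0.06      ]
beaker [0.63324261 0.03201034 0.03      ]
```

```bash
cat >> h.py <<'E'
C=np.array([.460,-.0745]);PSI=np.radians(134.2)
def tool(s): return R.from_euler('xyz',s["eef_rot"]).as_matrix()
def plan(s,xy,tipz,ydeg=None):
    T=tool(s);p=np.r_[xy,tipz+.1861]; d=T.T@(p-s["ee_pos"])*100
    y=np.degrees(np.arctan2(T[1,1],T[0,1])); 
    o=[np.round(d,2),"ydir",round(y,2),"err",np.round(np.cross(T[:,0],[0,0,-1]),3)]
    if ydeg is not None: # turn about tool x (down): positive lowers yaw
        dy=(ydeg-y+180)%360-180; o+=["roll",round(np.radians(-dy),3)]
    print(*o)
def lp(r,deg): a=PSI+np.radians(deg); return C+r*np.array([np.cos(a),np.sin(a)])
def tip(s): T=tool(s); return s["ee_pos"]+.1861*T[:,0]
E
python3 - <<'E'
from h import *;from plant import manip
s=manip.observe();print(tool(s).round(3));print(tip(s))
plan(s,lp(.115,0),.218,np.degrees(PSI)+90);plan(s,lp(.115,0),.218,np.degrees(PSI)-90)
E
```

```text
[[-0.001  0.434  0.901]
 [-0.001  0.901 -0.434]
 [-1.    -0.001 -0.   ]]
[0.23842868 0.49528145 0.21816392]
[  0.05 -37.79  33.88] ydir 64.29 err [ 0.001 -0.001  0.   ] roll -2.791
[  0.05 -37.79  33.88] ydir 64.29 err [ 0.001 -0.001  0.   ] roll 0.351
```

{"name": "play_rows", "arguments": {
  "motion": [-1,0,-4,3.5,0.07,-1,0,-8,7,0.14,-1,0,-12,10.5,0.21,-1,0,-16,14,0.28,-1,0,-20,17.5,0.35],
  "grip_force": 10
}}

```text
clock: 0.72
ee_pos: [0.3095, 0.2378, 0.4046]
eef_rot: [-0.633, 1.571, -1.433]
ft_force: [0.9, 0.0, -0.4]
width: 0.514
```

```bash
python3 - <<'E'
from h import *;from plant import manip
s=manip.observe();print(s["clock"],tip(s),s["width"]);plan(s,lp(.115,0),.218,np.degrees(PSI)-90)
E
```

```text
0.725 [0.30951757 0.2377816  0.2185402 ] 0.5136759151632216
[  0.06 -10.96  21.39] ydir 44.13 err [0. 0. 0.] roll -0.001
```

{"name": "play_rows", "arguments": {
  "motion": [-1,0,-2.7,5.3,0,-1,0,-5.5,10.7,0,-1,0,-8.2,16,0,-1,0,-11,21.4,0,-1,0,-11,21.4,0]
}}

```text
clock: 1.35
ee_pos: [0.3805, 0.0062, 0.4046]
eef_rot: [-0.927, 1.57, -1.731]
ft_force: [0.6, 0.5, 0.0]
width: 0.012
```

```bash
python3 - <<'E'
from h import *;from plant import manip
s=manip.observe();print(s["clock"],tip(s),s["width"],s["ft_force"]);plan(s,lp(.115,0),.108,np.degrees(PSI)-90)
c=manip.camera("wrist");cv2.imwrite("pics/w1.png",c["pixels"][:,:,::-1]);np.savez("w1.npz",**c)
c=manip.camera("scene");zoom(c,150,120,240,200,3.3,"pics/s1.png")
E
```

```text
1.35 [0.38053269 0.00610002 0.2185357 ] 0.011690631119391615 [0.58343454 0.50058719 0.04714475]
[11.05  0.07 -0.18] ydir 43.88 err [ 0. -0.  0.] roll -0.006
```

View pics/w1.png

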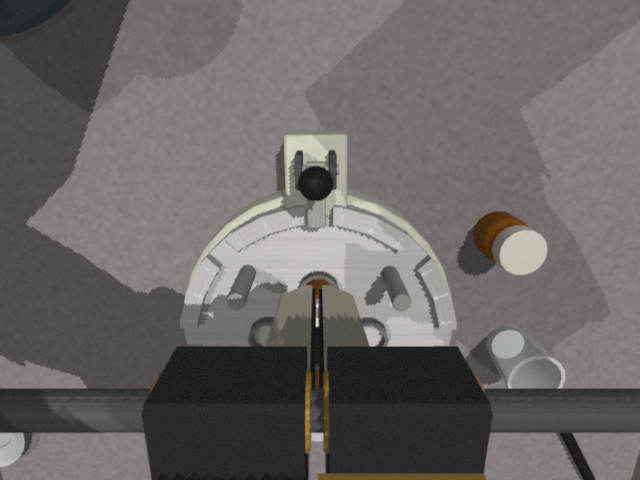

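View pics/s1.png

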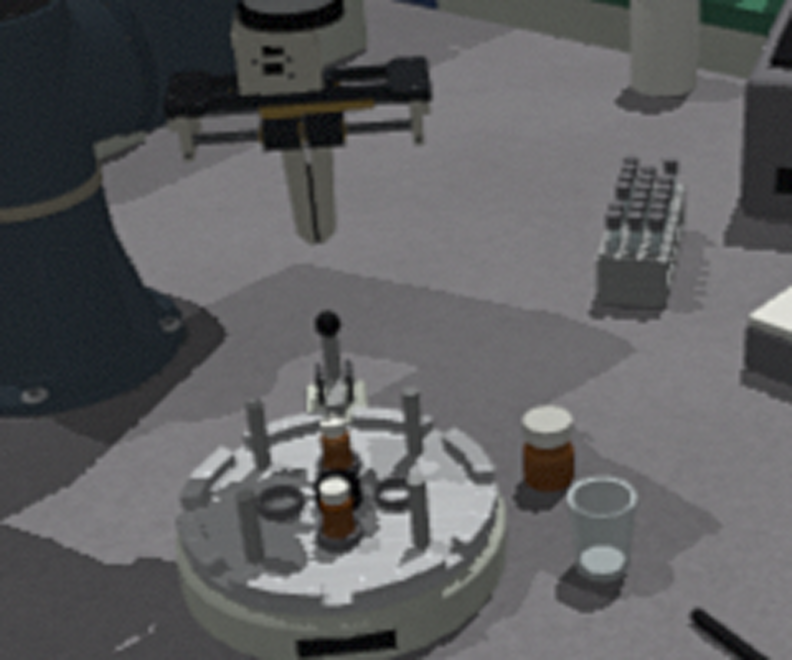

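Wrist view: the knob is at (316, 182), in line with the finger seam at about x=317. The jar is at (520, 250) and the beaker at (530, 375), both well clear. The shut fingers hang on the wheel side of the knob.

```bash
python3 - <<'E'
from h import *
c=load("w1.npz");k=ray(c,(316,182),.125);print(k, c["position"])
d=k[:2]-C;print(np.linalg.norm(d),np.degrees(np.arctan2(d[1],d[0])))
e=ray(c,(316,136),.0)[:2];print(e)
E
```

```text
[0.35349631 0.03180421 0.125     ] [0.32136082 0.06631879 0.3836813 ]
0.15047797211881206 135.05370624027427
[0.34038301 0.04496682]
```

{"name": "play_rows", "arguments": {
  "motion": [-1,4,0,0,0,-1,8,0,0,0,-1,10,0,0,0,-1,11,0,0,0,-1,11,0,0,0]
}}

```text
clock: 2.08
ee_pos: [0.3799, 0.0101, 0.2947]
eef_rot: [-2.482, 1.57, 3.004]
ft_force: [0.9, 0.9, 0.3]
width: 0.006
```

{"name": "play_rows", "arguments": {
  "motion": [-1,0,0,-0.4,0,-1,0,0,-0.8,0,-1,0,0,-1.2,0,-1,0,0,-1.6,0,-1,0,0,-2,0]
}}

```text
clock: 2.7
ee_pos: [0.3658, 0.0238, 0.2948]
eef_rot: [0.665, 1.571, -0.134]
ft_force: [0.9, -0.1, 0.2]
width: 0.006
```

```bash
python3 - <<'E'
from h import *;from plant import manip
s=manip.observe();t=tip(s);print(s["clock"],t,s["width"],s["ft_force"],np.linalg.norm(t[:2]-C))
c=manip.camera("wrist");cv2.imwrite("pics/w2.png",c["pixels"][:,:,::-1])
E
```

```text
2.7 [0.36588015 0.0238339  0.1087228 ] 0.005515824329048639 [ 0.87367858 -0.07202863  0.18993787] 0.1361179710373457
```

View pics/w2.png

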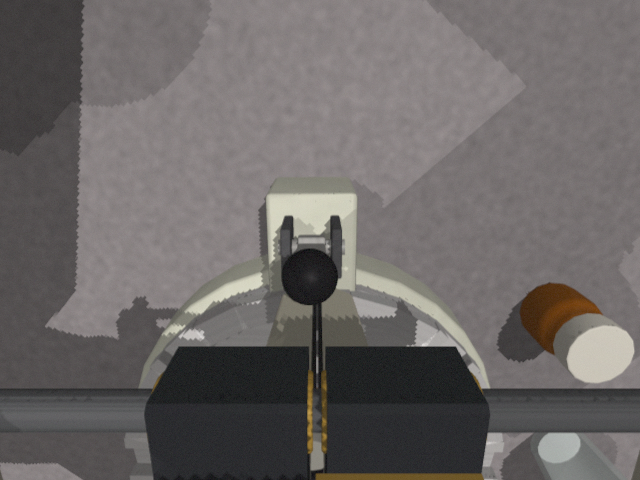

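Wrist view: the knob at (310, 277) is touching the fingers' outer face, nearly centred on the seam (x=318). I push outward slowly.

{"name": "play_rows", "arguments": {
  "motion": [-1,0,0,-0.4,0,-1,0,0,-0.8,0,-1,0,0,-1.2,0,-1,0,0,-1.6,0,-1,0,0,-1.9,0]
}}

```text
clock: 3.38
ee_pos: [0.3525, 0.0375, 0.2947]
eef_rot: [-2.477, 1.571, 3.007]
ft_force: [0.7, 0.3, 0.1]
width: 0.001
```

{"name": "play_rows", "arguments": {
  "motion": [-1,0,0,-0.2,0,-1,0,0,-0.4,0,-1,0,0,-0.4,0,-1,0,0,-0.4,0]
}}

```text
clock: 3.88
ee_pos: [0.35, 0.0401, 0.2948]
eef_rot: [0.739, 1.571, -0.06]
ft_force: [0.4, -0.1, -0.5]
width: 0.006
```

```bash
python3 - <<'E'
from h import *;from plant import manip
s=manip.observe();t=tip(s);print(s["clock"],t,s["width"],s["ft_force"],np.linalg.norm(t[:2]-C))
c=manip.camera("wrist");cv2.imwrite("pics/w3.png",c["pixels"][:,:,::-1])
c=manip.camera("scene");zoom(c,150,120,240,200,3.3,"pics/s3.png")
E
```

```text
3.875 [0.35003564 0.04012558 0.108657  ] 0.006304888784734694 [ 0.36587538 -0.08683872 -0.51768007] 0.15884327003036627
```

View pics/w3.png

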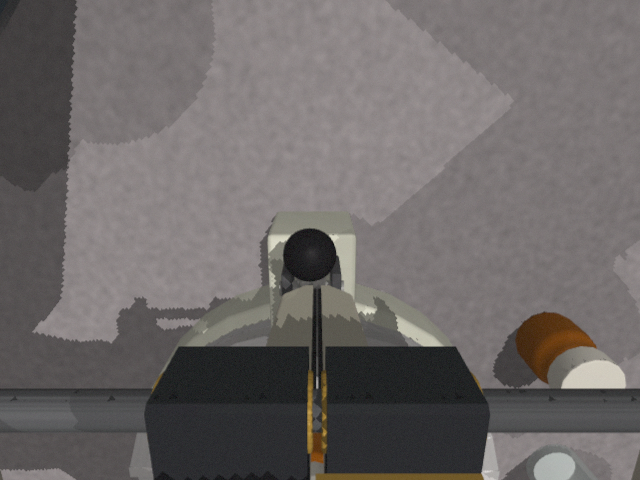

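View pics/s3.png

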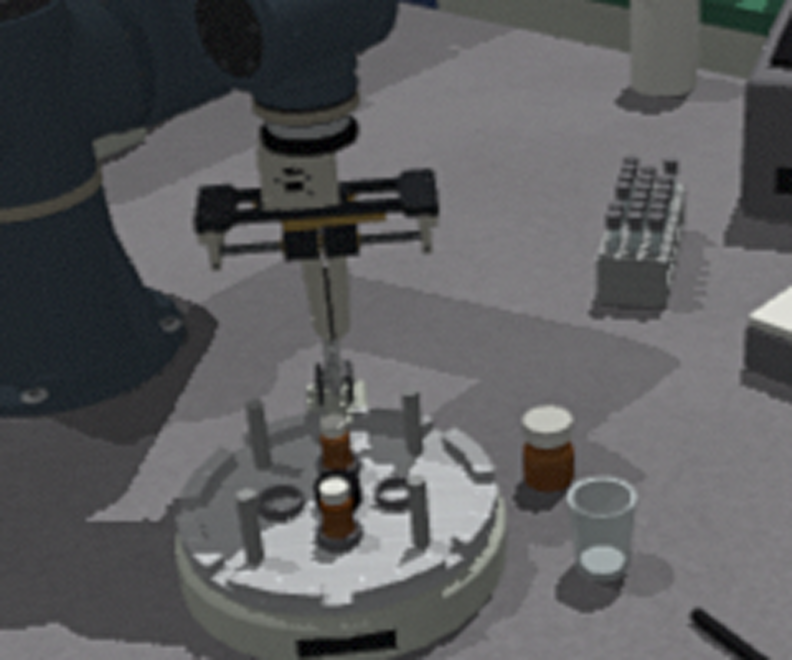

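Wrist view: the knob at (310, 254) has left the finger face, so the pawl appears to have fallen open. In the scene view the posts and vials stand unmoved. I back off inward, rise, and check.

{"name": "play_rows", "arguments": {
  "motion": [-1,0,0,1,0,-1,0,0,2,0,-1,-3,0,4,0,-1,-6,0,4,0,-1,-7.5,0,4,0]
}}

```text
clock: 4.6
ee_pos: [0.3785, 0.0108, 0.3711]
eef_rot: [0.688, 1.569, -0.111]
ft_force: [-1.0, -0.2, 0.1]
width: 0.006
```

```bash
python3 - <<'E'
from h import *;from plant import manip
s=manip.observe();t=tip(s);print(s["clock"],t)
c=manip.camera("wrist");cv2.imwrite("pics/w4.png",c["pixels"][:,:,::-1])
P,u,v=cloud(c);m=(P[:,2]>.1)&(P[:,2]<.135)&(np.hypot(*(P[:,:2]-lp(.18,0)).T)<.04)
print(P[m].mean(0),m.sum()); d=P[m].mean(0)[:2]-C;print(np.linalg.norm(d),np.degrees(np.arctan2(d[1],d[0])),u[m].mean(),v[m].mean(),P[m].max(0))
plan(s,lp(.09,-135-24),.2,np.degrees(PSI)-135-10)
plan(s,lp(.09,-135-24),.2,np.degrees(PSI)+45-10)
E
```

```text
4.6 [0.37882974 0.01077268 0.1850014 ]
[0.3294178  0.05524018 0.11836882] 1326
0.1840766796409379 135.18532375728986 310.4871794871795 137.33484162895928 [0.34286614 0.06598474 0.12429341]
[-1.47  3.13 20.2 ] ydir 44.18 err [0.    0.002 0.   ] roll 0.96
[-1.47  3.13 20.2 ] ydir 44.18 err [0.    0.002 0.   ] roll -2.182
```

View pics/w4.png

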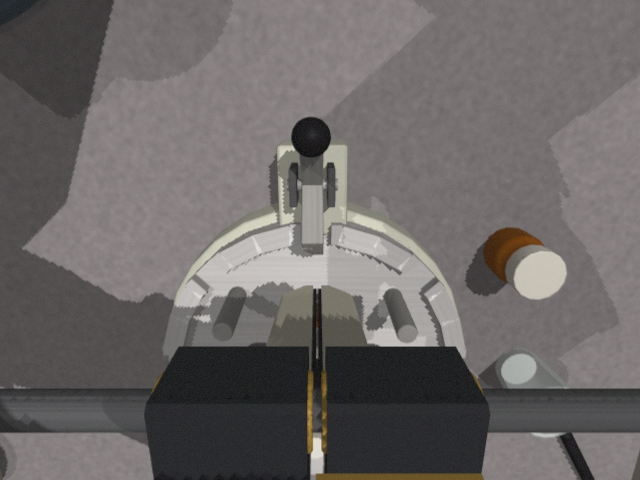

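Wrist view: the open knob is at (310, 137). By depth it lies 184 mm from the axis, fully open. The posts at (230, 315) and (400, 315) have not moved. Next I go to the clockwise side of the far post, which stands near (0.545, -0.0745).

```bash
python3 - <<'E'
from h import *;from plant import manip
s=manip.observe()
def fp(phi,off): a=np.radians(phi);u=np.array([np.cos(a),np.sin(a)]);return C+.088*u-off*np.array([-u[1],u[0]])
p=fp(-0.8,.032);print(p);plan(s,p,.185,-.8);plan(s,p,.078,-.8)
E
```

```text
[ 0.54754463 -0.10772555]
[ 0.17  3.83 20.27] ydir 44.2 err [0.    0.003 0.   ] roll 0.785
[10.87  3.81 20.24] ydir 44.2 err [0.    0.003 0.   ] roll 0.785
```

{"name": "play_rows", "arguments": {
  "motion": [-1,0,0.8,4,0.16,-1,0,1.6,8,0.32,-1,0,2.4,12,0.48,-1,0,3.2,16,0.64,-1,0,3.8,20.2,0.785]
}}

```text
clock: 5.28
ee_pos: [0.5472, -0.1081, 0.3689]
eef_rot: [-1.845, 1.57, 2.849]
ft_force: [-0.2, 0.4, 0.0]
width: 0.003
```

{"name": "play_rows", "arguments": {
  "motion": [-1,0,0,0,0,-1,0,0,0,0]
}}

```text
clock: 5.52
ee_pos: [0.5457, -0.1069, 0.3689]
eef_rot: [-1.87, 1.569, 2.83]
ft_force: [0.1, 0.6, 0.2]
width: 0.006
```

```bash
python3 - <<'E'
from h import *;from plant import manip
s=manip.observe();print(s["clock"],tip(s))
plan(s,[.5475,-.1077],.078,-.8)
c=manip.camera("wrist");cv2.imwrite("pics/w5.png",c["pixels"][:,:,::-1])
E
```

```text
5.525 [ 0.54541605 -0.10679129  0.18281332]
[10.48  0.2   0.08] ydir -0.7 err [-0.    -0.001 -0.   ] roll 0.002
```

View pics/w5.png

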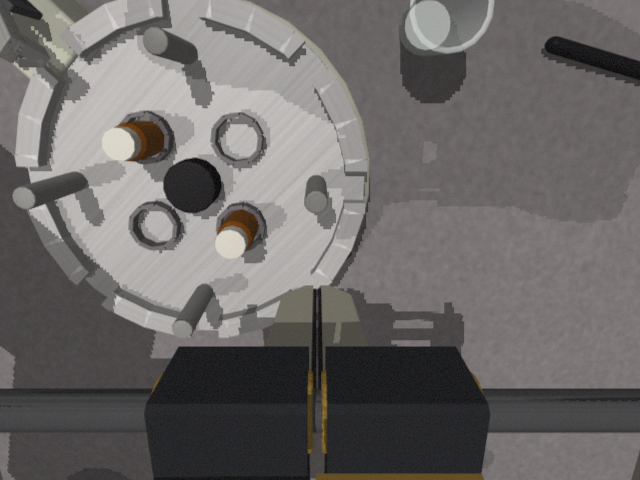

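Wrist view: the post to push is at (316, 195), in line with the seam. The vials at (120, 145) and (232, 243) are clear to the left. I descend, then approach.

{"name": "play_rows", "arguments": {
  "motion": [-1,4,0.1,0,0,-1,8,0.2,0,0,-1,10,0.2,0,0,-1,10.5,0.2,0,0,-1,10.5,0.2,-0.8,0]
}}

```text
clock: 6.2
ee_pos: [0.5481, -0.0986, 0.2653]
eef_rot: [1.301, 1.57, -0.282]
ft_force: [0.4, 0.6, 0.8]
width: 0.004
```

```bash
python3 - <<'E'
from h import *;from plant import manip
s=manip.observe();print(s["clock"],tip(s),s["ft_force"])
def fp(phi,off=.0145): a=np.radians(phi);u=np.array([np.cos(a),np.sin(a)]);return C+.088*u-off*np.array([-u[1],u[0]])
for ph in (-.8,5,10,15,20,25,30,35,40,44.2): plan(s,fp(ph),.078,ph)
E
```

```text
6.2 [ 0.54816087 -0.09859353  0.07922061] [0.43263646 0.57409834 0.80462164]
[ 0.12 -0.04 -0.83] ydir -0.75 err [0.    0.001 0.   ] roll 0.001
[ 0.12  0.06 -1.73] ydir -0.75 err [0.    0.001 0.   ] roll -0.1
[ 0.12  0.08 -2.51] ydir -0.75 err [0.    0.001 0.   ] roll -0.188
[ 0.12  0.03 -3.28] ydir -0.75 err [0.    0.001 0.   ] roll -0.275
[ 0.12 -0.09 -4.05] ydir -0.75 err [0.    0.001 0.   ] roll -0.362
[ 0.12 -0.28 -4.81] ydir -0.75 err [0.    0.001 0.   ] roll -0.449
[ 0.12 -0.53 -5.54] ydir -0.75 err [0.    0.001 0.   ] roll -0.537
[ 0.12 -0.85 -6.26] ydir -0.75 err [0.    0.001 0.   ] roll -0.624
[ 0.12 -1.22 -6.94] ydir -0.75 err [0.    0.001 0.   ] roll -0.711
[ 0.12 -1.58 -7.48] ydir -0.75 err [0.    0.001 0.   ] roll -0.784
```

{"name": "play_rows", "arguments": {
  "motion": [-1,0,0,-0.8,0,-1,0,0.05,-1.6,-0.09,-1,0,0.05,-2.4,-0.18,-1,0,0,-3.2,-0.27,-1,0,-0.1,-3.9,-0.35]
}}

```text
clock: 6.82
ee_pos: [0.5478, -0.059, 0.2657]
eef_rot: [0.975, 1.569, -0.256]
ft_force: [-0.4, -1.5, 0.3]
width: 0.006
```

```bash
python3 - <<'E'
from h import *;from plant import manip
s=manip.observe();print(s["clock"],tip(s),s["ft_force"])
def fp(phi,off=.0145): a=np.radians(phi);u=np.array([np.cos(a),np.sin(a)]);return C+.088*u-off*np.array([-u[1],u[0]])
for ph in (20,25,30,35,40,44.2): plan(s,fp(ph),.078,ph)
c=manip.camera("wrist");cv2.imwrite("pics/w6.png",c["pixels"][:,:,::-1])
E
```

```text
6.825 [ 0.54804295 -0.05904712  0.0796157 ] [-0.38302516 -1.52413301  0.27460265]
[ 0.16  0.02 -0.09] ydir 19.51 err [0.    0.002 0.   ] roll -0.009
[ 0.16  0.11 -0.87] ydir 19.51 err [0.    0.002 0.   ] roll -0.096
[ 0.16  0.13 -1.64] ydir 19.51 err [0.    0.002 0.   ] roll -0.183
[ 0.16  0.08 -2.42] ydir 19.51 err [0.    0.002 0.   ] roll -0.27
[ 0.16 -0.04 -3.19] ydir 19.51 err [0.    0.002 0.   ] roll -0.358
[ 0.16 -0.19 -3.83] ydir 19.51 err [0.    0.002 0.   ] roll -0.431
```

View pics/w6.png

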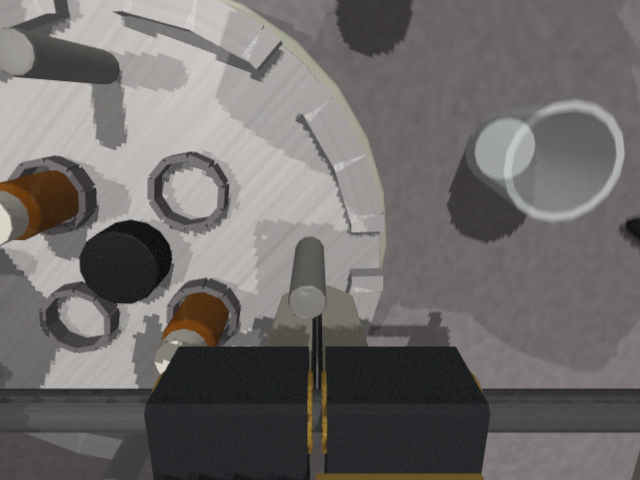

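Wrist view: the post at (308, 300) is against the finger face, the wheel is turning with it, and the vials stand. I continue to about 40° and slow down.

{"name": "play_rows", "arguments": {
  "motion": [-1,0,0.1,-0.8,-0.09,-1,0,0.1,-1.6,-0.18,-1,0,0.1,-2.3,-0.26,-1,0,0,-2.8,-0.32,-1,0,0,-3.1,-0.35]
}}

```text
clock: 7.5
ee_pos: [0.5374, -0.0301, 0.2654]
eef_rot: [0.657, 1.57, -0.226]
ft_force: [-0.4, -0.4, 0.4]
width: 0.004
```

{"name": "play_rows", "arguments": {
  "motion": [-1,0,0,0,0,-1,0,0,0,0]
}}

```text
clock: 7.75
ee_pos: [0.5374, -0.0305, 0.2648]
eef_rot: [1.058, 1.571, 0.173]
ft_force: [-0.2, 0.3, -0.1]
width: 0.004
```

```bash
cat >> h.py <<'E'
def posts(c):
    P,u,v=cloud(c);d=np.hypot(P[:,0]-.46,P[:,1]+.0745)
    tp=(d<.105)&(d>.066)&(P[:,2]>.099)&(P[:,2]<.117)
    img=np.zeros((480,640),np.uint8);img[v[tp],u[tp]]=255
    k,l,st,ce=cv2.connectedComponentsWithStats(img); o=[]
    for i in range(1,k):
        if st[i][4]<10: continue
        q=ray(c,ce[i],.110);o.append(q[:2]); e=q[:2]-C
        print(st[i][4],ce[i].round(1),q.round(4),"r",np.linalg.norm(e).round(4),"ang",np.degrees(np.arctan2(e[1],e[0])).round(2))
    return np.array(o)
E
python3 - <<'E'
from h import *;from plant import manip
s=manip.observe();print(s["clock"],tip(s),s["ft_force"])
for n in("top","scene"):
    c=manip.camera(n);print(n);posts(load(n+"0.npz"));print("now");posts(c)
c=manip.camera("wrist");cv2.imwrite("pics/w7.png",c["pixels"][:,:,::-1])
E
```

```text
7.75 [ 0.53747459 -0.03052841  0.07874906] [-0.18315936  0.30757367 -0.12201759]
top
19 [352.1 244.9] [ 0.545  -0.0747  0.11  ] r 0.085 ang -0.16
19 [320.6 273.7] [0.4621 0.0115 0.11  ] r 0.0861 ang 88.61
22 [381.1 276.9] [ 0.4577 -0.157   0.11  ] r 0.0826 ang -91.61
19 [349.8 305.7] [ 0.3758 -0.0713  0.11  ] r 0.0842 ang 177.84
now
21 [373.9 256.1] [ 0.5153 -0.1362  0.11  ] r 0.0828 ang -48.11
19 [370.5 298.8] [ 0.3964 -0.1282  0.11  ] r 0.0832 ang -139.84
scene
31 [273.7 240. ] [0.4684 0.0011 0.11  ] r 0.076 ang 83.65
33 [226.4 243.8] [ 0.3815 -0.0807  0.11  ] r 0.0787 ang -175.49
38 [275.5 267.1] [ 0.5509 -0.0859  0.11  ] r 0.0916 ang -7.13
37 [223.9 271.3] [ 0.464  -0.1668  0.11  ] r 0.0924 ang -87.52
now
34 [215.1 257.1] [ 0.4029 -0.1383  0.11  ] r 0.0856 ang -131.81
78 [285.8 257.2] [ 0.5438 -0.0407  0.11  ] r 0.0904 ang 21.97
37 [248.3 275.8] [ 0.5224 -0.1468  0.11  ] r 0.0955 ang -49.19
```

View pics/w7.png

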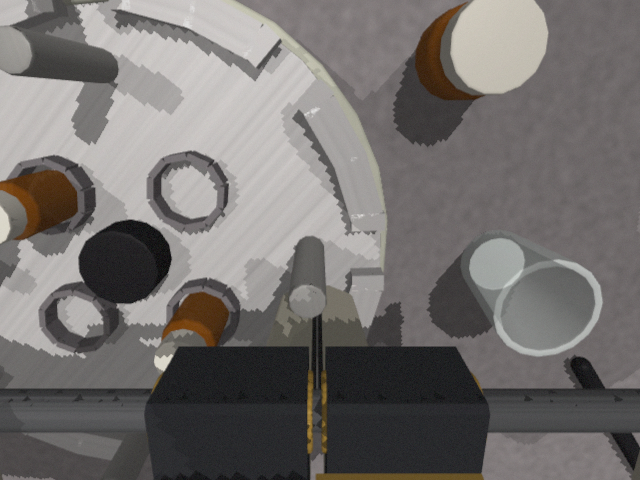

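Top view: two posts have rotated about 42.5°. Measured against the knob direction, about 3° more is needed. Wrist view: the post at (308, 300) is still on the finger and the vials stand.

{"name": "play_rows", "arguments": {
  "motion": [-1,0,0,-0.15,-0.02,-1,0,0,-0.3,-0.04,-1,0,0,-0.45,-0.05,-1,0,0,-0.45,-0.05]
}}

```text
clock: 8.4
ee_pos: [0.5344, -0.0269, 0.2647]
eef_rot: [-2.523, 1.57, 2.926]
ft_force: [0.3, 0.2, 0.7]
width: 0.008
```

{"name": "play_rows", "arguments": {
  "motion": [-1,0,0,1,0,-1,-3,0,2.5,0,-1,-8,0,3,0,-1,-11,0,3,0,-1,-12,0,3,0]
}}

```text
clock: 9.02
ee_pos: [0.555, -0.0497, 0.3863]
eef_rot: [0.646, 1.568, -0.189]
ft_force: [0.4, -0.0, -0.2]
width: 0.004
```

```bash
python3 - <<'E'
from h import *;from plant import manip
s=manip.observe();print(s["clock"],tip(s),s["ft_force"])
c=manip.camera("top");np.savez("top2.npz",**c);q=posts(c)
plan(s,lp(.115,0),.2,np.degrees(PSI)-90)
E
```

```text
9.025 [ 0.55551914 -0.04977254  0.20019667] [ 0.41239726 -0.00932206 -0.17690236]
[ -0.03  -9.11 -16.04] ydir 42.21 err [0.    0.003 0.   ] roll -0.035
```

{"name": "play_rows", "arguments": {
  "motion": [-1,0,-1.8,-4,0,-1,0,-3.6,-8,-0.01,-1,0,-5.4,-12,-0.02,-1,0,-7.2,-13,-0.035,-1,0,-9.1,-13,-0.035]
}}

```text
clock: 9.7
ee_pos: [0.3991, -0.0143, 0.3839]
eef_rot: [-2.484, 1.569, 3.001]
ft_force: [1.0, -0.2, 0.4]
width: 0.004
```

{"name": "play_rows", "arguments": {
  "motion": [-1,0,0,0,0,-1,0,0,0,0]
}}

```text
clock: 9.95
ee_pos: [0.4005, -0.0145, 0.3846]
eef_rot: [1.455, 1.571, 0.655]
ft_force: [0.8, 0.3, -0.4]
width: 0.005
```

```bash
python3 - <<'E'
from h import *;from plant import manip
s=manip.observe();print(s["clock"],tip(s))
c=manip.camera("wrist");np.savez("w8.npz",**c);cv2.imwrite("pics/w8.png",c["pixels"][:,:,::-1])
t=manip.camera("top");posts(t);sc=manip.camera("scene");posts(sc)
E
```

```text
9.95 [ 0.40056025 -0.01446592  0.19849191]
20 [330.3 252.9] [ 0.521  -0.0141  0.11  ] r 0.0859 ang 44.71
21 [373. 255.] [ 0.5183 -0.1337  0.11  ] r 0.0831 ang -45.44
22 [371.9 297.9] [ 0.3989 -0.1321  0.11  ] r 0.084 ang -136.67
30 [250.  236.9] [ 0.4077 -0.0226  0.11  ] r 0.0736 ang 135.21
34 [284.6 251.9] [ 0.5267 -0.0247  0.11  ] r 0.0833 ang 36.76
36 [214.8 258. ] [ 0.4054 -0.1416  0.11  ] r 0.0865 ang -129.11
38 [250.  275.3] [ 0.5242 -0.1432  0.11  ] r 0.094 ang -46.9
```

View pics/w8.png

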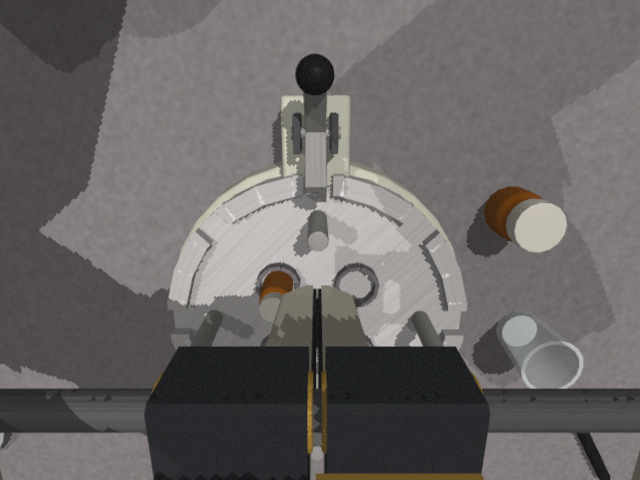

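Top view: the wheel has rotated about 45.3° from its start. Wrist view: the nose arm at (316, 165) and the notch below it at about (318, 190). I zoom in to compare them.

```bash
python3 - <<'E'
from h import *
c=load("w8.npz");zoom(c,256,80,120,190,4,"pics/w8z.png");c1=load("w1.npz");zoom(c1,256,130,120,130,4,"pics/w1z.png")
# hinge direction in image: pixels of loader axis at several heights for psi 134.2,135.2
for psi in(133.7,134.2,135.2):
  a=np.radians(psi)
  print(psi,[proj(c,np.r_[C+r*np.array([np.cos(a),np.sin(a)]),z]).round(1) for r,z in((.085,.110),(.085,.052),(.1125,.052),(.12,.062),(.15,.082),(.185,.113))])
E
```

```text
133.7 [array([321. , 240.8]), array([320.3, 217.1]), array([320.7, 181.5]), array([320.9, 173.7]), array([321.7, 132.8]), array([323. ,  72.2])]
134.2 [array([319.8, 240.8]), array([319.3, 217.1]), array([319.4, 181.5]), array([319.5, 173.7]), array([319.7, 132.8]), array([320.1,  72.2])]
135.2 [array([317.5, 240.8]), array([317.4, 217.1]), array([316.7, 181.6]), array([316.5, 173.7]), array([315.7, 132.8]), array([314.3,  72.2])]
```

View pics/w8z.png

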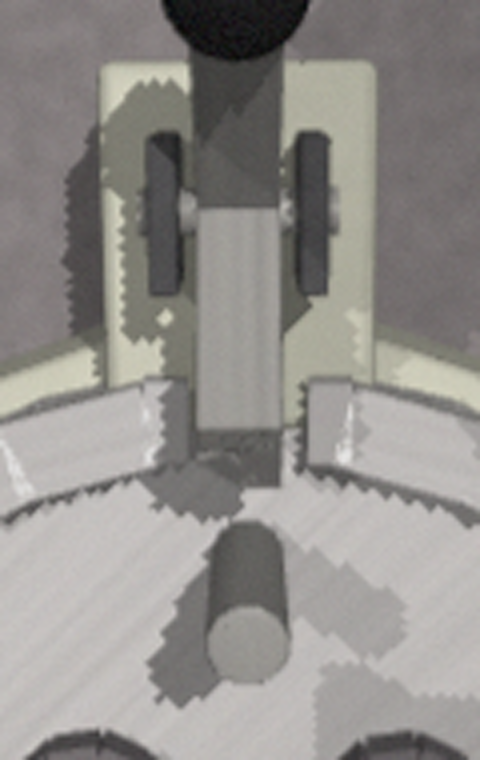

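View pics/w1z.png

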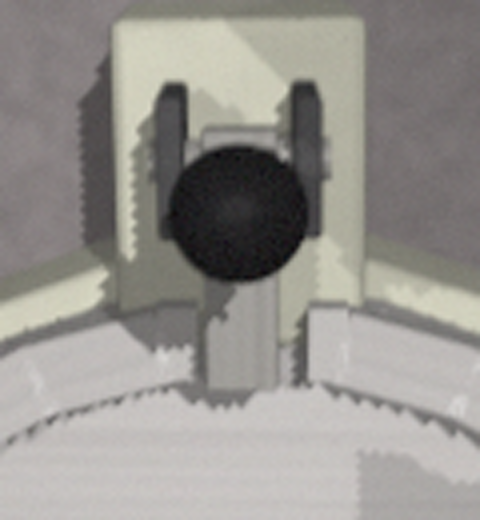

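Zoom: the notch spans x=188–307 (centre 247) and the nose 197–282 (centre 239.5). The notch is about 1.6 mm (0.014 rad) off centre, inside the 0.03 rad tolerance, so the nose can enter. Next I move to the outside of the knob.

```bash
python3 - <<'E'
from h import *;from plant import manip
s=manip.observe()
for r,z in((.225,.198),(.225,.1)): plan(s,lp(r,.8),z,np.degrees(PSI)-89.2)
E
```

```text
[  0.05  -0.24 -14.02] ydir 44.22 err [-0. -0. -0.] roll -0.014
[  9.85  -0.24 -14.01] ydir 44.22 err [-0. -0. -0.] roll -0.014
```

{"name": "play_rows", "arguments": {
  "motion": [-1,0,0,-4,0,-1,0,-0.1,-8,-0.01,-1,0,-0.2,-12,-0.014,-1,0,-0.2,-14,-0.014,-1,0,-0.2,-14,-0.014]
}}

```text
clock: 10.72
ee_pos: [0.3005, 0.0854, 0.3848]
eef_rot: [0.88, 1.57, 0.097]
ft_force: [0.3, 0.1, 0.0]
width: 0.006
```

{"name": "play_rows", "arguments": {
  "motion": [-1,3,0,0,0,-1,6,0,0,0,-1,8.5,0,0,0,-1,9.6,0,0,0,-1,9.6,0,0,0]
}}

```text
clock: 11.35
ee_pos: [0.3013, 0.0846, 0.2886]
eef_rot: [-2.193, 1.57, -2.978]
ft_force: [0.4, -0.2, -0.6]
width: 0.005
```

```bash
python3 - <<'E'
from h import *;from plant import manip
s=manip.observe();t=tip(s);print(s["clock"],t,np.linalg.norm(t[:2]-C),s["ft_force"])
c=manip.camera("scene");zoom(c,150,120,240,200,3.3,"pics/s9.png")
E
```

```text
11.35 [0.30108152 0.08454701 0.10245329] 0.22483557762791448 [ 0.39931981 -0.20551543 -0.63683998]
```

View pics/s9.png

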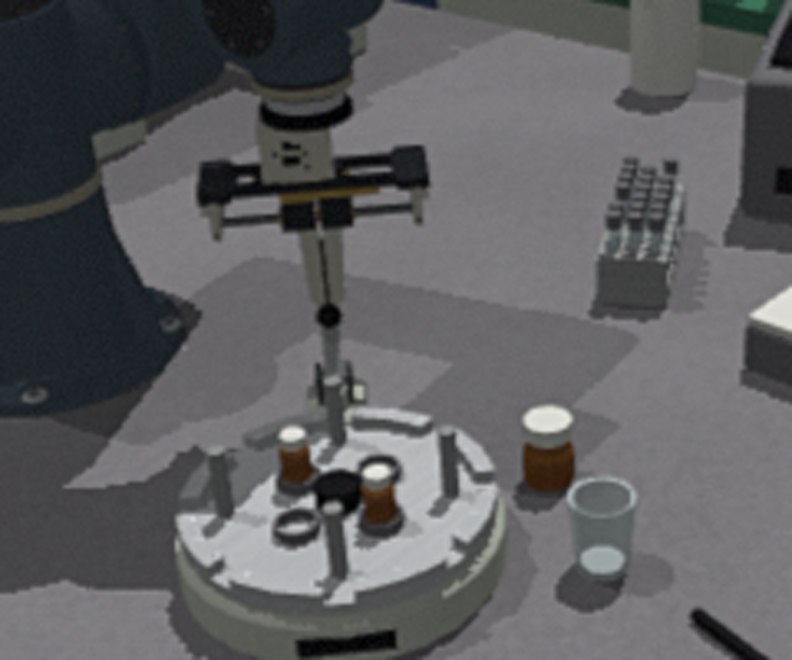

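Scene view: the shut fingers are outside the open knob at (328, 316) in the zoomed picture. The vials and posts stand upright. I push inward, rising with the knob.

{"name": "play_rows", "arguments": {
  "motion": [-1,0,0,0.6,0,-1,0,0,1.2,0,-1,0,0,1.8,0,-1,-0.05,0,2.2,0,-1,-0.2,0,2.6,0]
}}

```text
clock: 12.02
ee_pos: [0.3193, 0.0662, 0.2908]
eef_rot: [-2.579, 1.57, 2.92]
ft_force: [-0.9, 0.8, 0.2]
width: 0.006
```

{"name": "play_rows", "arguments": {
  "motion": [-1,-0.2,0,0.4,0,-1,-0.35,0,0.8,0,-1,-0.5,0,1.2,0,-1,-0.55,0,1.5,0,-1,-0.55,0,1.5,0]
}}

```text
clock: 12.65
ee_pos: [0.33, 0.0557, 0.2962]
eef_rot: [0.112, 1.571, -0.673]
ft_force: [-1.3, -0.5, -0.3]
width: 0.006
```

```bash
python3 - <<'E'
from h import *;from plant import manip
s=manip.observe();t=tip(s);print(s["clock"],t,np.linalg.norm(t[:2]-C),s["ft_force"])
c=manip.camera("scene");zoom(c,150,120,240,200,3.3,"pics/s10.png")
P,u,v=cloud(c);q=ray(c,(0,0),.1)
E
```

```text
12.65 [0.32995889 0.05569013 0.11014112] 0.18401130293733753 [-1.34790897 -0.52479556 -0.25719351]
```

View pics/s10.png

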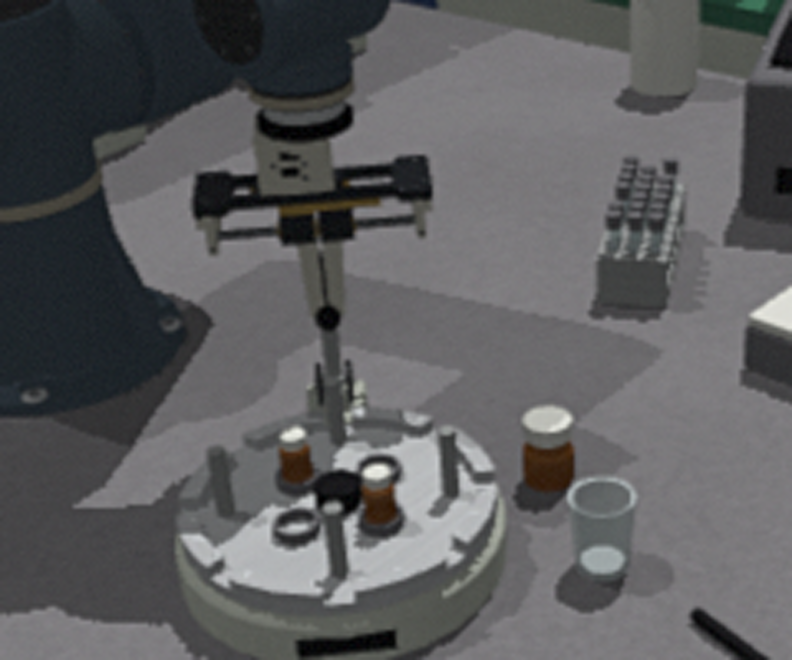

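Scene view: the knob at (327, 318) zoomed still looks close to the finger. I move a little farther in and wait.

{"name": "play_rows", "arguments": {
  "motion": [-1,-0.1,0,0.3,0,-1,-0.1,0,0.6,0,-1,-0.1,0,0.6,0,-1,-0.1,0,0.6,0]
}}

```text
clock: 13.2
ee_pos: [0.3341, 0.0516, 0.2972]
eef_rot: [-2.45, 1.571, 3.048]
ft_force: [-0.2, 0.7, 0.2]
width: 0.007
```

```bash
python3 - <<'E'
from h import *;from plant import manip
s=manip.observe();t=tip(s);print(s["clock"],t,np.linalg.norm(t[:2]-C),s["ft_force"])
c=manip.camera("scene");zoom(c,210,190,90,75,8.5,"pics/s11.png")
for n in [c]:
  for k in((.15,.125),(.1606,.124),(.185,.113)): print(k,((proj(c,np.r_[lp(k[0],.8),k[1]])-[210,190])*8.5).round(1))
E
```

```text
13.2 [0.33402991 0.05155654 0.11109332] 0.178209750505098 [-0.18682011  0.66028675  0.17417568]
(0.15, 0.125) [331.4 234. ]
(0.1606, 0.124) [331.2 220.8]
(0.185, 0.113) [333.5 214.4]
```

View pics/s11.png

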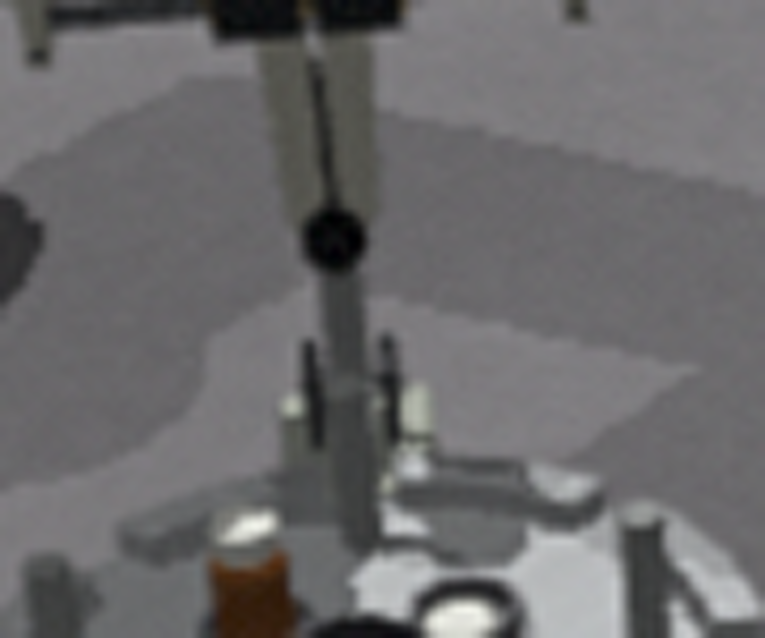

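Scene zoom: the knob at (334, 240) matches the shut position predicted at (331, 234). I back off outward and up, then check from above.

{"name": "play_rows", "arguments": {
  "motion": [-1,0,0,-1.5,0,-1,0,0,-3,0,-1,-4,0,-4,0,-1,-9,0,-2,0,-1,-9,0,3,0]
}}

```text
clock: 13.88
ee_pos: [0.3551, 0.0313, 0.3906]
eef_rot: [0.777, 1.564, -0.004]
ft_force: [0.6, 1.0, -0.7]
width: 0.005
```

{"name": "play_rows", "arguments": {
  "motion": [-1,0,0,5,0,-1,0,0,7,0,-1,0,0,7,0,-1,0,0,7,0]
}}

```text
clock: 14.38
ee_pos: [0.404, -0.0181, 0.387]
eef_rot: [-2.646, 1.57, 2.853]
ft_force: [-0.5, 0.4, -0.7]
width: 0.004
```

```bash
python3 - <<'E'
from h import *;from plant import manip
s=manip.observe();t=tip(s);print(s["clock"],t,np.linalg.norm(t[:2]-C),s["ft_force"])
c=manip.camera("wrist");np.savez("w12.npz",**c);cv2.imwrite("pics/w12.png",c["pixels"][:,:,::-1])
P,u,v=cloud(c)
e=(P[:,:2]-C);a=np.radians(135);x=e@[np.cos(a),np.sin(a)];y=e@[-np.sin(a),np.cos(a)]
m=(P[:,2]>.1)&(P[:,2]<.15)&(np.abs(x-.165)<.05)&(np.abs(y)<.02);print("knob",x[m].mean(),y[m].mean(),P[m,2].max())
# nose-arm top heights
for c1 in("w1.npz","w8.npz","w12.npz"):
  P,u,v=cloud(load(c1));e=(P[:,:2]-C);x=e@[np.cos(a),np.sin(a)];y=e@[-np.sin(a),np.cos(a)]
  print(c1,[ (r,np.median(P[(np.abs(x-r)<.002)&(np.abs(y)<.004),2]).round(4)) for r in(.11,.114,.118,.122,.126,.13)])
t=manip.camera("top");posts(t)
sc=manip.camera("scene");zoom(sc,150,120,240,200,3.3,"pics/s12.png")
E
```

```text
14.375 [ 0.4037686  -0.0180401   0.20090786] 0.07968494591017952 [-0.51553243  0.39486038 -0.67970749]
knob 0.1500920649349784 0.0009628678641587002 0.13619665270245077
w1.npz [(0.11, np.float64(0.0743)), (0.114, np.float64(0.2472)), (0.118, np.float64(0.2623)), (0.122, np.float64(0.2525)), (0.126, np.float64(0.0746)), (0.13, np.float64(0.3188))]
w8.npz [(0.11, np.float64(0.3052)), (0.114, np.float64(0.303)), (0.118, np.float64(0.3012)), (0.122, np.float64(0.2971)), (0.126, np.float64(0.0945)), (0.13, np.float64(0.0913))]
w12.npz [(0.11, np.float64(0.3051)), (0.114, np.float64(0.3016)), (0.118, np.float64(0.2977)), (0.122, np.float64(0.074)), (0.126, np.float64(0.074)), (0.13, np.float64(0.0739))]
20 [330.1 253. ] [ 0.5206 -0.0135  0.11  ] r 0.0859 ang 45.18
21 [373. 255.] [ 0.5183 -0.1337  0.11  ] r 0.0831 ang -45.44
20 [372.1 298. ] [ 0.3985 -0.1327  0.11  ] r 0.0846 ang -136.58
```

View pics/w12.png

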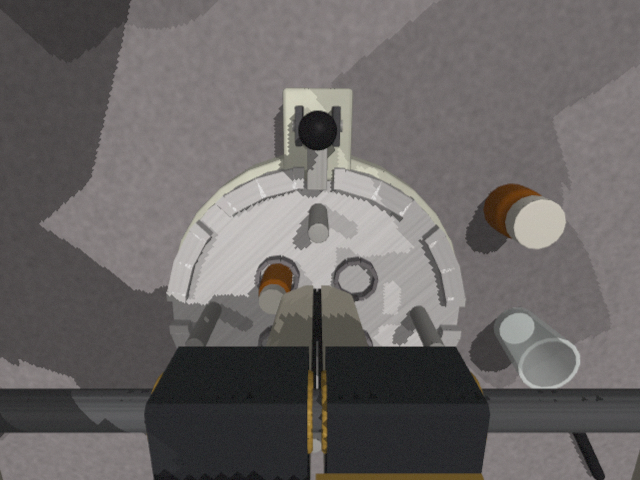

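View pics/s12.png

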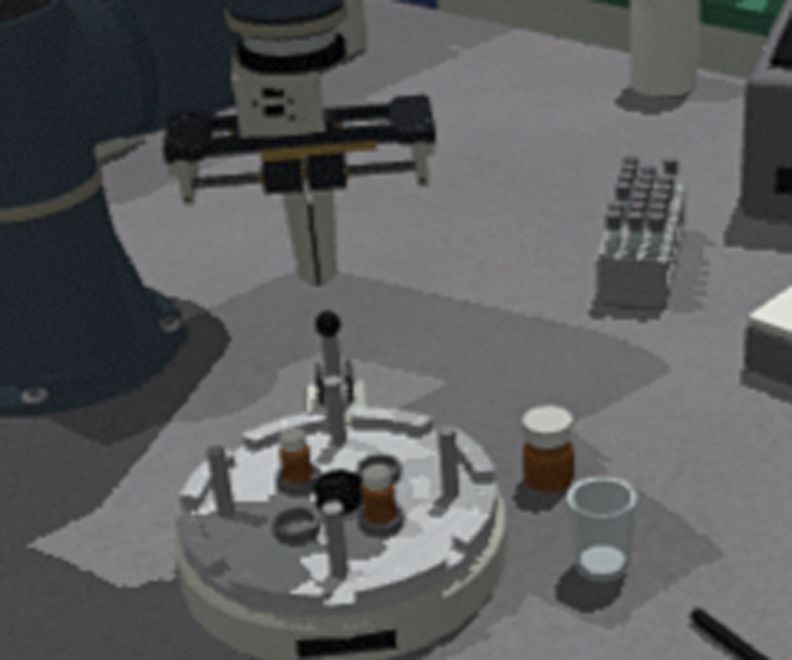

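The final wrist and scene views show the knob upright at 150.1 mm from the axis, with its top at 136 mm. The nose arm is level at 74 mm, the same as at the start with the pawl down. The vials stand and the robot is clear, so I hand in the job.

```bash
python3 -c "
from plant import manip
print(manip.sign_off())"
```

```text
the job is handed in; nothing more can be done
None
```

I lifted the pawl open, pushed the wheel back one notch by a post, and tipped the pawl shut into the new notch. The job was handed in after about 14.5 s of the allowed 64 s.

**Last checks before hand-in:**
- **Wheel:** it turned about 45.3–45.5° back, measured from the posts in the top view. With the pawl still open, the notch looked about 1.6 mm (0.014 rad) off the nose, inside the 0.03 rad tolerance.
- **Pawl:** the knob is upright at 150.1 mm from the axis and the nose arm is level at 74 mm, the same as at the start. The nose is therefore fully down.
- **Vials, bystanders and robot:** both vials stand in their wells. The jar and beaker look unmoved in the pictures; I did not measure any bystander's position again. The robot touches nothing.
- **Forces:** the readings I took stayed below about 2 N.

**Disagreement:** the loader's direction came out between 133.7° and 135.6° depending on the view and method. I settled the wheel position by comparing the notch and the nose directly instead.

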